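# Latch a board carrier into the test dock

## Task

Pick up the board carrier with the blue tab, set it on the open bed of the test dock and slide it in so that its own front edge lifts the orange gravity catch; push it gently against the sprung contacts until the catch drops behind its rear edge, then let go, so that it stays latched. Do not ram it against the stop behind the contacts, do not touch the dock or catch with the gripper, and leave the other things alone.

Things in the scene. Friction and masses are not known exactly. Their poses are not given: they have to be found in the camera images.
- carrier: Carrier to load: aluminium block 90 long (x) x 84 wide (y) x 20 mm high, green circuit board on top, upright BLUE tab, about 0.35 kg. Origin: centre of the underside; z up, x to its front edge. Front edge at x=+45 (76 mm wide over the last 6 mm), rear edge at x=-45 mm.
- carrier_tab (a point): Point in the middle of the blue grip tab, 52 mm above the carrier's underside, at carrier x=-22, y=0. Tab: 10 mm thick (x), 30 mm wide (y), from 20 to 68 mm above the underside. With the fingers on its broad faces (closing along carrier x) they stay between the catch arms; fingertips 33 to 40 mm above the underside clear the whole dock.
- dock: Test dock, fixed: grey bed 124 mm wide, from x=-155 to +140, top at z=10 mm. Origin: underside, middle of the lane; x is the loading direction, to match carrier x. Bed open from x=-155 to -60; flared walls narrow to an 88 mm lane at x=-20 mm (wall tops z=24). Pushing the inserted carrier against the head with over 30 N harms it.
- dock_start (a point): Point on the bed's top (z=10 mm), at dock x=-106, y=0: with the carrier's origin here and its x along the dock's, its nose is just clear of flare and catch. Sliding it on along x, with d the head's offset (see dock_home), its edge begins to lift the catch at about carrier-origin dock x=-73+d.
- dock_home (a point): Bed-top point at dock x=45, y=0: nominal latched place of the carrier's origin. The blue head (stop, catch, sprung contact block, roof over the nose, roof top z=37) is clamped up to 12 mm either way along x (offset d, NOT measured). Carrier origin meets the block at x=39+d, catch can fall from 46.5 or 47+d, hard stop 49.5+d; let go, it rests at 45+d.
- dock_contacts (a point): Nominal front of the black sprung contact block (dock x=84, z=21.5 mm), 40 mm wide; it really lies at 84+d. It pushes back with about 3 N at first touch, 7 to 8 N just before the hard stop; friction and the catch add about 2 to 6 N to the push. The hard stop is rigid.
- catch (a joint): Angle (rad) of the orange gravity catch: two arms hinged at the head, with a ramped tooth 10 mm wide over each side of the lane (62 mm free between the teeth; rear faces at dock x=0+d). 0: down, tips at z=16 mm. About 0.13 to 0.16: riding on the carrier, brackets up to z=68 mm. Falls freely by its own weight (0.25 kg).
- spare_carrier: Bystander: a like carrier with a YELLOW tab, to be left alone. Origin: centre of the underside.
- solder_spool: Bystander: grey spool, 48 mm diameter, 35 mm high, origin at the centre of the underside.
- screwdriver: Bystander: screwdriver lying on the bench.
- rinse_bottle: Bystander: closed white bottle with a red cap, 60 mm diameter, 150 mm high, origin at the centre of the underside.
- mug: Bystander: white mug, 76 mm diameter, 90 mm high, origin at the centre of the underside.
- flux_tin: Bystander: brass-coloured tin, 56 mm diameter, 22 mm high, origin at the centre of the underside.
Mind the look-alikes: they are no part of the job. Leave any purple look-alike of the carrier alone.

How it is judged:
On the way, in this order (a step that is already met when the one before it is completed fails the run):
1. the carrier stands level on the bed, in the lane, and its own edge is holding the catch up (value of joint catch above 0.1 rad and x of carrier in the frame of dock between -0.09 and 0.04 m and y of carrier in the frame of dock between -0.006 and 0.006 m and z of carrier in the frame of dock below 0.016 m and angle between carrier's own z axis and vertical below 0.1 rad), for 0.2 s.
2. the catch has dropped behind the carrier (x of carrier in the frame of dock above 0.028 m and value of joint catch below 0.05 rad), for 0.2 s.
At the end, for the whole second after the job is handed in: The blue-tab carrier rests flat in the dock, released and still (below 10 mm/s), its origin beyond dock x=28 mm, within 3 mm of resting on the bed, within 0.07 rad of the dock's direction and 0.06 rad of level, with the catch fully down (below 0.05 rad) behind it (all of step 2 and z of carrier in the frame of dock between 0.007 and 0.013 m and angle between the x axis of carrier and the x axis of dock, either way round below 0.07 rad and angle between carrier's own z axis and vertical below 0.06 rad and linear speed of carrier below 0.01 m/s and contact force between the fingers and carrier below 0.1 N); the robot touches nothing.
It fails at once if the carrier, pushed in (its origin beyond dock x=20 mm), is pressed against the dock with more than 30 N (contact force between carrier and dock above 30 N and x of carrier in the frame of dock above 0.02 m).
It fails at once if the gripper or arm touches the dock or its catch (more than 2 N) (contact force between any of the fingers, the arm and dock above 2 N).
It fails at once if one of the other things is moved by more than 20 mm (distance of any of spare_carrier, solder_spool, screwdriver, rinse_bottle, mug, flux_tin from where it was at the start of the episode above 0.02 m).
It also fails if it takes over 61 s, if anything falls off the work surface, if the arm or the gripper's body presses on something with over 40 N, if the wrist force passes 120 N, or if a joint passes its speed limit or range.

## Robot

A 7-joint arm with a two-finger parallel gripper is mounted at the origin on the work surface. World frame = base frame: x ahead of the robot, y to its left, z up, the work surface at z = 0. Lengths are in m, angles in rad, forces in N, time in s.
With the tool pointing down it reaches from about 0.4 to 0.85 m from the base axis. Payload 6.9 kg.
Tool frame: the origin (TCP) lies at the very end of the fingers, on their centre line; the grasp point (between the pads) lies robot.grasp_offset behind it (robot.grasp_offset is the distance from the TCP to the grasp point, in m); x points along the fingers, z is the direction in which the jaws open and shut, and the axes are right-handed (so a half turn about x gives the same grasp; the last joint's range is limited). The gripper opens to 85 mm and grips with 20 to 120 N. Pads are 22 mm wide; open, the fingers measure 114 mm over their backs; the gripper's body (76 mm by 85 mm) begins 54 mm behind the grasp point. The pads swing forward as they close: fully open they stand 13 mm farther back than shut.
Start: joints at [1.23, 0.507, -0.238, 1.5, 0.126, 1.149, -0.155], TCP at [0.27, -0.564, 0.231] pointing down, gripper open.
Joint ranges: [-3.08, 3.08], [-0.24, 2.05], [-1.43, 1.35], [0, 2.5], [-1.52, 4.66], [0.17, 1.96], [-2.89, 2.89]. Speed limits (rad/s): [2.39, 2.39, 3.14, 3.14, 3.14, 3.14, 3.14].

## Interface

Orientations are given as a unit quaternion [x, y, z, w].
In Python, from cell import robot, viewer gives the robot as it stands.
- The arm moves only by the shell command python3 -m handwheel 'ROWS' [OPENING] [FORCE]. ROWS is JSON, a list of rows, each a list of 4 numbers: the shift along the world's x, y, z each as a share of 0.03 m, from -1 to 1, then the turn about the world's z as a share of 0.08 rad, from -1 to 1. In form: [[x, y, z, turn], ...]. A call has 1 to 12 rows; each row shifts and turns the commanded pose from where the row before left it; what a row does not reach is not made up. A row lasts 1/12 s, in which the tool goes at most 41.7 mm and 7.16 degrees, less where a joint would pass 70% of its speed; a pose out of reach is approached as far as the arm can. A call with a number of a shift or a turn outside -1 to 1 is refused whole. A call with a gripper value outside its range is refused whole. OPENING is the gripper's target within -1 to 1 (fully open at 1, half-way at 0, shut at -1), set as the call begins (- or left out, the last holds). The fingers move at their own pace and stop on an object; FORCE is the grip in N (left out, the last holds). Time passes only in rows, so rows that do not move let the fingers close. It gives the time, the measured TCP pose, the force and the opening at its end, in the units of the state.
- robot.sense(): the state, without advancing time (a new reading comes with each control period).
- viewer.read_camera(name): name is "scene" or "top" or "wrist"; returns a dict with "frame" (420x560x3 uint8, red, green, blue), "camera_matrix" (3x3 intrinsics, pixels), "k1" (the pictures are not rectified: a ray, as slopes to the right and down, at radius r is drawn at 1 + k1 r^2 times it, then the intrinsics apply), "rvec" (rotation vector, rad) and "tvec" (3), from world to camera coordinates, as OpenCV has them. Camera axes: x right, y down, z forward; pixel columns grow to the right and rows downward; lengths in m; the calibration is good to about 2 mm. A picture is of the moment at which its call begins. There is no depth.
- robot.sign_off(): hands the job in, once; it reports no verdict.
The state is a dict: "clock": time; "q": joint angles; "joint_vel": joint speeds; "joint_efforts": joint torques, N m; "tcp_pos": TCP position; "tcp_rot": TCP orientation; "ft_force": force on the tool from outside, world axes, zero at the start; "torque": the same for the moment, N m; "width": finger opening in m.
Only numpy, scipy, OpenCV 4.12 (cv2) and the standard library are available. Lean on these libraries where they do the work, as an engineer would, in place of code of your own. Each camera call takes 0.05 s, during which the arm holds its last target.

## Working session

There is one attempt and no reset: what is moved stays moved. The work goes in short steps, Python scripts to look and compute and a shell command to move; the robot and the scene stay as the last step left them, time stands still between calls to the robot, and variables do not carry over. Pictures are saved under pics/ and viewed, and the job is handed in when it is done.

```bash
ls; mkdir -p pics; python3 - <<'E'
from cell import robot, viewer
import cv2
print(robot.sense(), robot.grasp_offset)
for n in ("scene","top","wrist"):
    c=viewer.read_camera(n)
    cv2.imwrite(f"pics/{n}0.png",c["frame"][:,:,::-1])
    print(n,c["camera_matrix"],c["k1"],c["rvec"],c["tvec"])
E
```

```text
pics
{'clock': 0.0, 'q': array([ 1.22949226,  0.50834346, -0.23750085,  1.50114532,  0.12567662,
        1.14889869, -0.15482281]), 'joint_vel': array([-5.44608205e-04,  5.40075282e-05,  1.03655936e-03,  9.34652526e-04,
       -3.58633066e-04, -3.23723967e-04,  8.86442983e-04]), 'joint_efforts': array([-6.76728689e-06, -6.20587921e+01, -2.18639083e+00, -2.49648392e+01,
        1.27674590e-02,  1.20211893e-02, -1.35211880e-05]), 'tcp_pos': array([ 0.26975724, -0.56322133,  0.23042104]), 'tcp_rot': array([ 0.37714418,  0.59888809, -0.3764772 ,  0.59779615]), 'ft_force': array([-0.40289133, -0.538376  ,  0.41736772]), 'torque': array([-0.02696391, -0.02341146,  0.00480398]), 'width': 0.08537780032153441} 0.0187
scene [[511.25094882   0.         288.46078824]
 [  0.         511.25094882 204.53853671]
 [  0.           0.           1.        ]] -0.14414731049161142 [ 1.23530042  2.53039539 -0.72885868] [ 0.32891024 -0.31788168  1.5146989 ]
top [[428.85526545   0.         280.97904701]
 [  0.         428.85526545 215.69651812]
 [  0.           0.           1.        ]] 0.022683231729644496 [ 2.15661087 -2.15866527  0.13984523] [-0.02821246  0.53041676  1.19708021]
wrist [[317.78266881   0.         288.48278472]
 [  0.         317.78266881 211.59041985]
 [  0.           0.           1.        ]] -0.07093793942595115 [-2.42814507  1.52649933  0.24433562] [-0.6248592  -0.040333    0.38161234]
```

View pics/scene0.png

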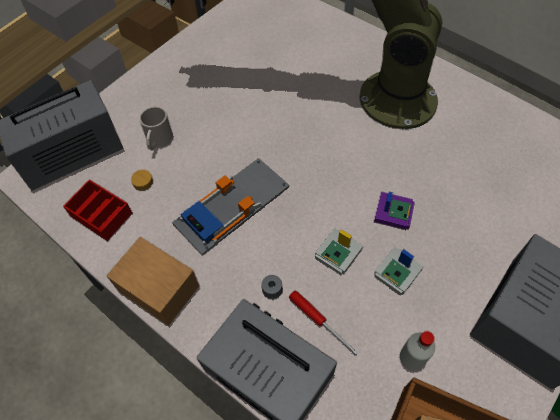

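View pics/top0.png

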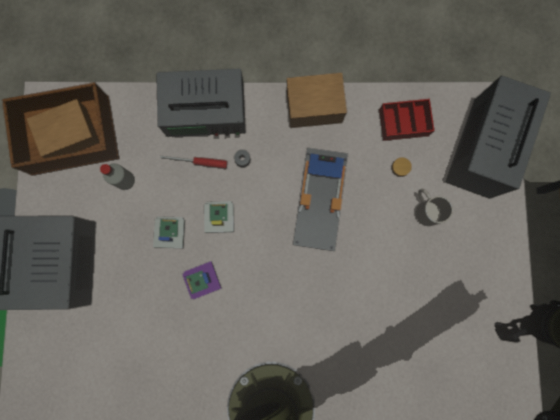

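View pics/wrist0.png

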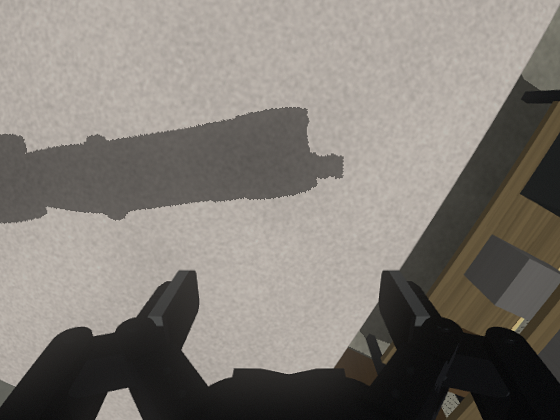

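```bash
cat > h.py <<'E'
import numpy as np, cv2
from cell import robot, viewer
def cam(n):
    c=viewer.read_camera(n); c["R"]=cv2.Rodrigues(np.array(c["rvec"],float))[0]; c["t"]=np.array(c["tvec"],float).ravel(); c["K"]=np.array(c["camera_matrix"]); return c
def ray(c,uv):
    uv=np.atleast_2d(np.array(uv,float)); d=np.array([c["k1"],0,0,0,0.])
    p=cv2.undistortPoints(uv[:,None],c["K"],d,None,None,None)[:,0] if 0 else None
    x=(uv-c["K"][:2,2])/np.array([c["K"][0,0],c["K"][1,1]]); p=x.copy()
    for _ in range(30): p=x/(1+c["k1"]*(p**2).sum(1,keepdims=True))
    D=np.c_[p,np.ones(len(p))]@c["R"]; o=-c["R"].T@c["t"]; return o,D
def atz(c,uv,z):
    o,D=ray(c,uv); s=(z-o[2])/D[:,2]; return o+s[:,None]*D
def proj(c,P):
    return cv2.projectPoints(np.atleast_2d(np.array(P,float)),c["R"],c["t"],c["K"],np.array([c["k1"],0,0,0,0.]))[0][:,0]
def crop(c,name,x0,y0,w,h,s):
    cv2.imwrite("pics/"+name,cv2.resize(c["frame"][y0:y0+h,x0:x0+w,::-1],None,fx=s,fy=s,interpolation=cv2.INTER_CUBIC))
E
python3 - <<'E'
from h import *
c=cam("top"); crop(c,"tc1.png",140,190,100,75,8); crop(c,"td1.png",270,140,100,120,5)
s=cam("scene"); crop(s,"sc1.png",360,230,80,75,8); crop(s,"sd1.png",160,140,140,120,5)
print(-c["R"].T@c["t"],-s["R"].T@s["t"])
E
```

```text
[ 0.37538717 -0.02475539  1.25443635] [1.03857622 0.40955388 1.12123526]
```

View pics/tc1.png

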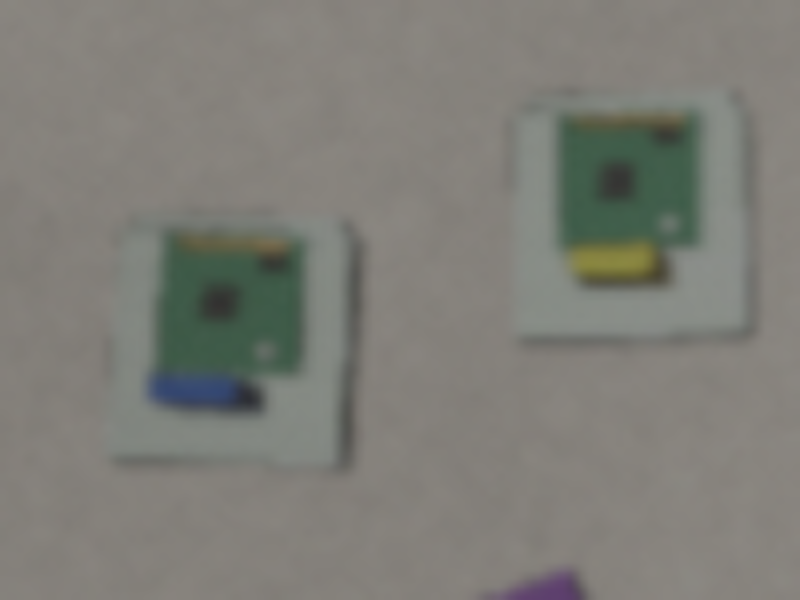

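View pics/td1.png

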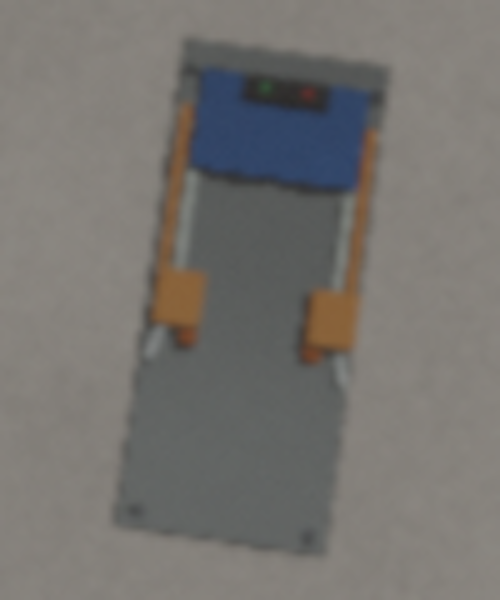

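View pics/sc1.png

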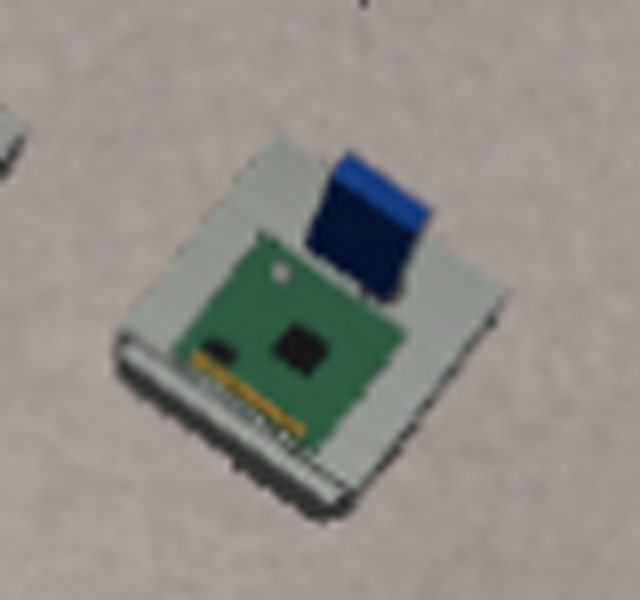

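View pics/sd1.png

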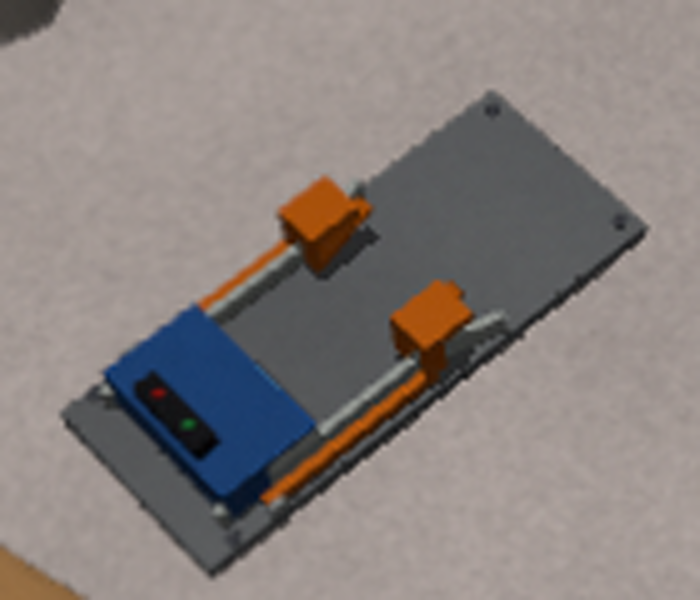

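```bash
cat > fit.py <<'E'
from h import *
from scipy.optimize import least_squares
c=cam("top"); s=cam("scene")
def fit(obs,g):
    # obs: (cam, crop x0,y0,scale,(u,v),local xyz)
    def W(p,L): 
        ct,st=np.cos(p[2]),np.sin(p[2]); return np.array([p[0]+ct*L[0]-st*L[1],p[1]+st*L[0]+ct*L[1],L[2]])
    def f(p): return np.concatenate([(proj(k,W(p,L))[0]-(np.array([x0,y0])+(np.array(uv)+.5)/sc-.5)) for k,x0,y0,sc,uv,L in obs])
    r=least_squares(f,g,loss="soft_l1"); print(r.x,np.round(f(r.x),2)); return r.x
T=(c,270,140,5.);S=(s,160,140,5.)
b=[(-.155,.062,.01),(-.155,-.062,.01),(.14,.062,.01),(.14,-.062,.01)]
ut=[(114,523),(325,556),(185,38),(388,68)]; us=[(647,230),(490,90),(212,570),(65,415)]
print("dock top/scene/both")
ot=[T+(u,L) for u,L in zip(ut,b)]; os=[S+(u,L) for u,L in zip(us,b)]
fit(ot,[.6,-.1,0]);fit(os,[.6,-.1,0]);D=fit(ot+os,[.6,-.1,0])
T=(c,140,190,8.);S=(s,360,230,8.)
b=[(-.045,.042,.02),(-.045,-.042,.02),(.045,.038,.02),(.045,-.038,.02)]
ut=[(113,458),(340,466),(127,220),(350,222)]; us=[(505,293),(282,138),(342,497),(120,345)]
t=[(-.027,-.015,.068),(-.027,.015,.068),(-.017,.015,.068),(-.017,-.015,.068)]
utab=[(350,150),(432,210),(418,228),(335,172)]
ot=[T+(u,L) for u,L in zip(ut,b)]; os=[S+(u,L) for u,L in zip(us+utab,b+t)]
fit(ot,[.6,.3,0]);fit(os,[.6,.3,0]);C=fit(ot+os,[.6,.3,0])
def l2w(p,L):
    ct,st=np.cos(p[2]),np.sin(p[2]); return np.array([p[0]+ct*L[0]-st*L[1],p[1]+st*L[0]+ct*L[1]])
print("tab",l2w(C,(-.022,0)),"start",l2w(D,(-.106,0)),"home",l2w(D,(.045,0)),"tab@start",l2w(D,(-.128,0)))
# head offset cue: tooth etc
E
python3 fit.py
```

```text
dock top/scene/both
[ 0.59274674 -0.14550131 -0.14836301] [-0.19  0.49  0.01  0.19 -0.21 -0.33  0.42 -0.38]
[ 0.59499088 -0.14443448 -0.14355704] [ 0.57 -1.08  0.49 -0.18 -0.15  0.92 -1.15 -0.  ]
[ 0.5937984  -0.14507789 -0.14536876] [-0.19  0.21  0.02 -0.21 -0.5  -0.63  0.13 -0.81  0.7  -1.41  0.69 -0.54
 -0.11  0.38 -1.02 -0.55]
[ 0.48449061  0.29485726 -0.02026961] [-0.57  0.75  0.45  0.28  0.85 -0.63 -0.68 -0.38]
[ 0.4871419   0.29577744 -0.03277491] [ 0.9  -0.49 -0.23 -1.   -0.94  0.39  0.11  0.37  0.05 -0.09  0.59 -0.22
 -0.01  0.57 -0.45  0.15]
[ 0.48642804  0.29561016 -0.02870525] [-0.93 -0.06  0.06 -0.27  0.75 -1.4  -0.8  -0.93  0.96 -0.84 -0.24 -1.24
 -0.73  0.12  0.24  0.2   0.1  -0.35  0.66 -0.52  0.08  0.27 -0.38 -0.11]
tab [0.46443711 0.29624159] start [ 0.48891643 -0.12972301] home [ 0.63832376 -0.15159647] tab@start [ 0.46714847 -0.12653615]
```

```bash
python3 - <<'E'
from h import *
from scipy.spatial.transform import Rotation as R
s=robot.sense(); M=R.from_quat(s["tcp_rot"]).as_matrix(); print(M.round(3), s["tcp_pos"]); 
z=M[:,2]; a=np.arctan2(z[1],z[0]); print("jaw yaw",a, "to -0.028:",[(-0.028-a+k*np.pi) for k in(-1,0,1)])
E
```

```text
[[-0.     0.902  0.432]
 [ 0.     0.432 -0.902]
 [-1.    -0.    -0.   ]] [ 0.269948   -0.56355865  0.23107691]
jaw yaw -1.1240406213578098 to -0.028: [np.float64(-2.045552032231983), np.float64(1.0960406213578098), np.float64(4.237633274947603)]
```

```bash
python3 -m handwheel '[[0.5,0.9,0,0.9],[0.6,1,0,1],[0.6,1,0,1],[0.6,1,0,1],[0.6,1,0,1],[0.6,1,0,1],[0.6,1,0,1],[0.6,1,0,1],[0.6,1,0,1],[0.6,1,0,1],[0.6,1,0,1],[0.3,1,0,1]]' 1 40
```

```text
clock: 1.35
tcp_pos: [0.4759, -0.2048, 0.2315]
tcp_rot: [0.059, 0.704, -0.059, 0.705]
ft_force: [0.5, -0.8, 0.3]
width: 0.0851
```

```bash
python3 -m handwheel '[[0,1,0,0.5],[0,1,0,0.5],[0,1,0,0.5],[0,1,0,0.25],[0,1,0,0],[0,1,0,0],[0,1,0,0],[0,1,0,0],[0,1,0,0],[0,1,0,0],[0,1,0,0],[0,0.7,0,0]]'; python3 -m handwheel '[[-0.1,1,0,0],[-0.1,1,0,0],[-0.1,1,0,0],[-0.1,0.9,0,0],[0,0.7,0,0],[0,0.2,0,0],[0,0,0,0]]'; python3 - <<'E'
from h import *
from scipy.spatial.transform import Rotation as R
s=robot.sense(); z=R.from_quat(s["tcp_rot"]).as_matrix()[:,2]; print(s["tcp_pos"],np.arctan2(z[1],z[0]))
c=cam("wrist"); crop(c,"w1.png",0,0,560,420,1)
E
```

```text
clock: 2.35
tcp_pos: [0.4737, 0.1474, 0.2316]
tcp_rot: [0.011, 0.707, -0.01, 0.707]
ft_force: [0.5, 0.3, -0.2]
width: 0.0851
clock: 2.93
tcp_pos: [0.4614, 0.2903, 0.2312]
tcp_rot: [0.011, 0.707, -0.01, 0.707]
ft_force: [-0.4, -0.3, 1.8]
width: 0.0855
[0.4614137  0.29025171 0.23124039] -0.02883309699912838
```

View pics/w1.png

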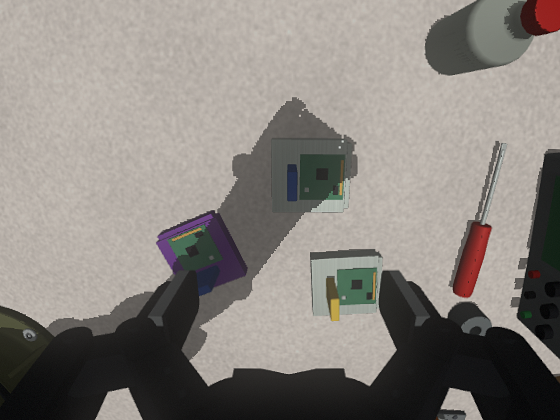

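```bash
python3 - <<'E'
from h import *
c=cam("wrist"); f=c["frame"].astype(int)
crop(c,"w2.png",255,120,115,105,7)
g=np.clip(cv2.imread("pics/w2.png").astype(float)*1.8,0,255);cv2.imwrite("pics/w2.png",g)
C=[.4864,.2956,-.0287]
import itertools
def W(L):
    ct,st=np.cos(C[2]),np.sin(C[2]); return (C[0]+ct*L[0]-st*L[1],C[1]+st*L[0]+ct*L[1],L[2])
for L in [(-.045,.042,.02),(-.045,-.042,.02),(.045,-.038,.02),(.045,.038,.02),(-.027,.015,.068),(-.027,-.015,.068),(-.017,-.015,.068),(-.017,.015,.068)]:
    print(L,((proj(c,W(L))[0]-[255,120]+.5)*7-.5).round())
E
```

```text
(-0.045, 0.042, 0.02) [ 97. 121.]
(-0.045, -0.042, 0.02) [107. 634.]
(0.045, -0.038, 0.02) [646. 611.]
(0.045, 0.038, 0.02) [671. 148.]
(-0.027, 0.015, 0.068) [209. 347.]
(-0.027, -0.015, 0.068) [210. 555.]
(-0.017, -0.015, 0.068) [280. 555.]
(-0.017, 0.015, 0.068) [281. 347.][ WARN:0@1.740] global loadsave.cpp:1063 imwrite_ Unsupported depth image for selected encoder is fallbacked to CV_8U.
```

View pics/w2.png

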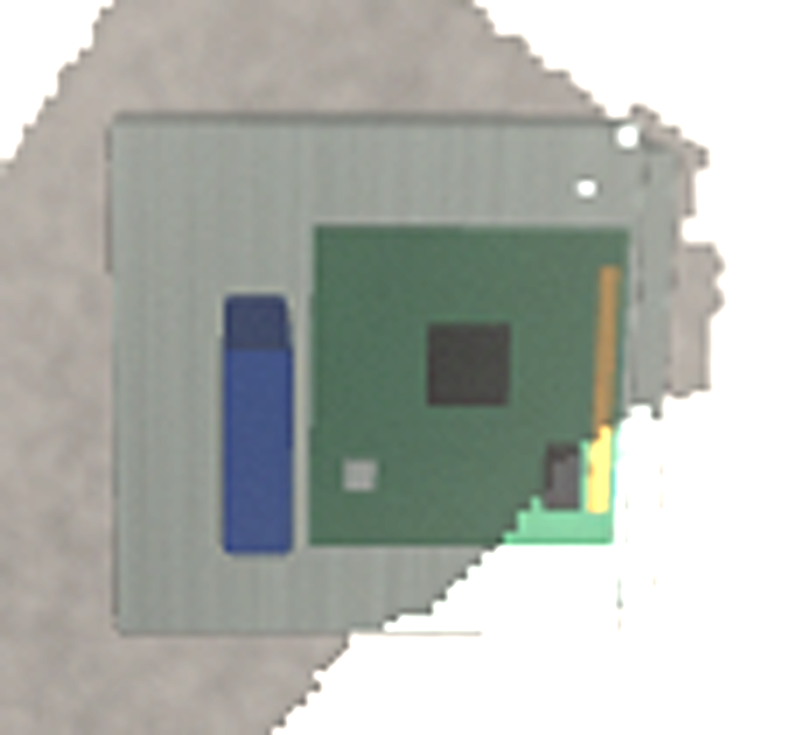

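```bash
python3 -m handwheel '[[0.1,0.2,-0.6,0],[0,0,-1,0],[0,0,-1,0],[0,0,-1,0],[0,0,-1,0],[0,0,-1,0],[0,0,-0.6,0],[0,0,-0.2,0],[0,0,0,0]]' 1 40; python3 - <<'E'
from h import *
from scipy.spatial.transform import Rotation as R
s=robot.sense(); z=R.from_quat(s["tcp_rot"]).as_matrix()[:,2]; print(s["tcp_pos"],np.arctan2(z[1],z[0]))
c=cam("wrist"); crop(c,"w3.png",0,0,560,420,1)
E
```

```text
clock: 3.78
tcp_pos: [0.4649, 0.2922, 0.0381]
tcp_rot: [0.011, 0.708, -0.013, 0.706]
ft_force: [0.2, 0.3, 0.7]
width: 0.0853
[0.46488645 0.29222201 0.03808556] -0.03383863369347267
```

View pics/w3.png

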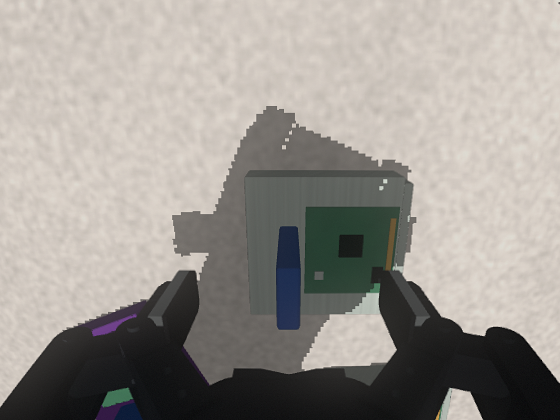

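```bash
python3 -m handwheel '[[0,0.14,-0.05,0.05],[0,0,0,0],[0,0,0,0]]'; python3 -m handwheel '[[0,0,0,0],[0,0,0,0],[0,0,0,0],[0,0,0,0],[0,0,0,0],[0,0,0,0],[0,0,0,0],[0,0,0,0],[0,0,0,0],[0,0,0,0]]' -1 40; python3 - <<'E'
from h import *
from scipy.spatial.transform import Rotation as R
s=robot.sense(); z=R.from_quat(s["tcp_rot"]).as_matrix()[:,2]; print(s["tcp_pos"],np.arctan2(z[1],z[0]))
c=cam("wrist"); crop(c,"w4.png",0,0,560,420,1)
E
```

```text
clock: 4.08
tcp_pos: [0.4656, 0.2993, 0.039]
tcp_rot: [0.01, 0.706, -0.009, 0.708]
ft_force: [-0.1, 0.7, -0.4]
width: 0.0854
clock: 4.92
tcp_pos: [0.465, 0.2986, 0.0379]
tcp_rot: [0.01, 0.707, -0.01, 0.707]
ft_force: [-0.5, -0.6, 2.1]
width: 0.0095
[0.46501883 0.2985548  0.03786083] -0.02797910751907991
```

View pics/w4.png

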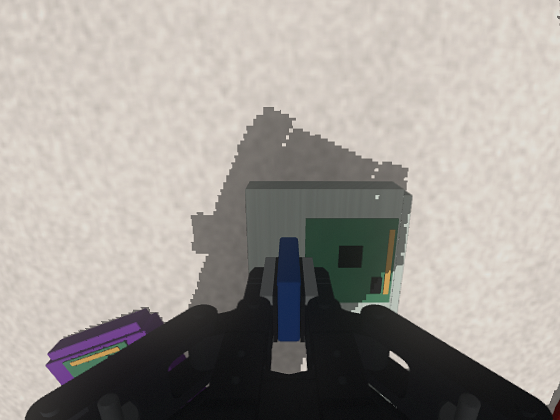

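```bash
python3 -m handwheel '[[0,0,0.3,0],[0,0,0.6,0],[0,0,1,0],[0,0,1,0],[0,0,1,0],[0,0,0.7,0],[0,-0.3,0.3,0],[0,-0.6,0,0],[0,-1,0,0],[0,-1,0,0],[0,-1,0,0],[0,-1,0,0]]' -1 60; python3 -m handwheel '[[0,-1,0,-0.3],[0,-1,0,-0.3],[0,-1,0,-0.3],[0,-1,0,-0.3],[0,-1,0,-0.3],[0,-1,0,0],[0,-1,0,0],[0,-1,0,0],[0,-0.7,0,0],[0,-0.3,0,0],[0,0,0,0],[0,0,0,0]]'; python3 - <<'E'
from h import *
from scipy.spatial.transform import Rotation as R
s=robot.sense(); z=R.from_quat(s["tcp_rot"]).as_matrix()[:,2]; print(s["tcp_pos"],np.arctan2(z[1],z[0]),s["ft_force"])
c=cam("wrist"); crop(c,"w5.png",0,0,560,420,1)
E
```

```text
clock: 5.97
tcp_pos: [0.4638, 0.149, 0.1838]
tcp_rot: [0.009, 0.708, -0.01, 0.706]
ft_force: [0.8, -0.7, -4.4]
width: 0.009
clock: 6.97
tcp_pos: [0.4642, -0.1182, 0.1842]
tcp_rot: [0.053, 0.706, -0.052, 0.705]
ft_force: [0.4, 1.4, -4.4]
width: 0.0092
[ 0.46419144 -0.11817845  0.18421358] -0.14889542612937093 [ 0.36404856  1.38194836 -4.3694351 ]
```

View pics/w5.png

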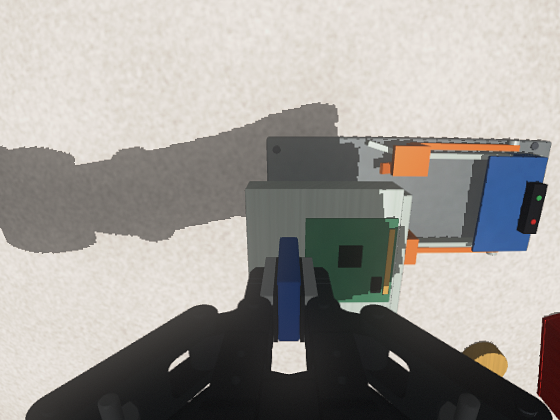

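```bash
python3 - <<'E'
from h import *
c=cam("wrist"); 
cv2.imwrite("pics/w6.png",np.clip(cv2.resize(c["frame"][120:280,240:560,::-1],None,fx=2.5,fy=2.5,interpolation=cv2.INTER_CUBIC).astype(float)*1.2,0,255).astype(np.uint8))
cv2.imwrite("pics/w7.png",np.clip(cv2.resize(c["frame"][165:350,230:430,::-1],None,fx=3,fy=3,interpolation=cv2.INTER_CUBIC).astype(float)*1.3,0,255).astype(np.uint8))
E
```

```text
(no output)
```

View pics/w6.png

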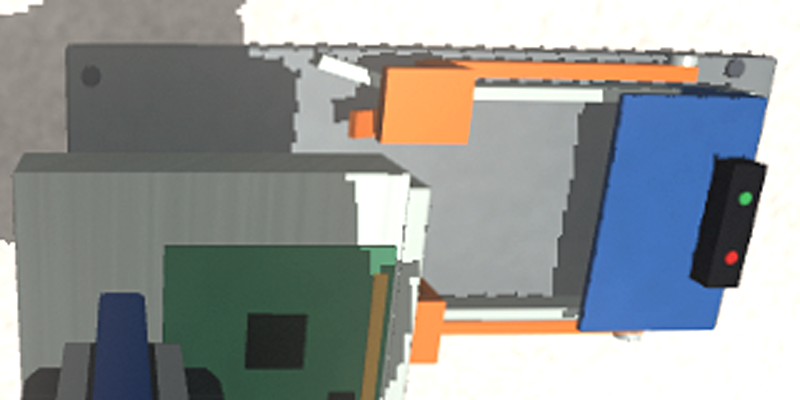

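View pics/w7.png

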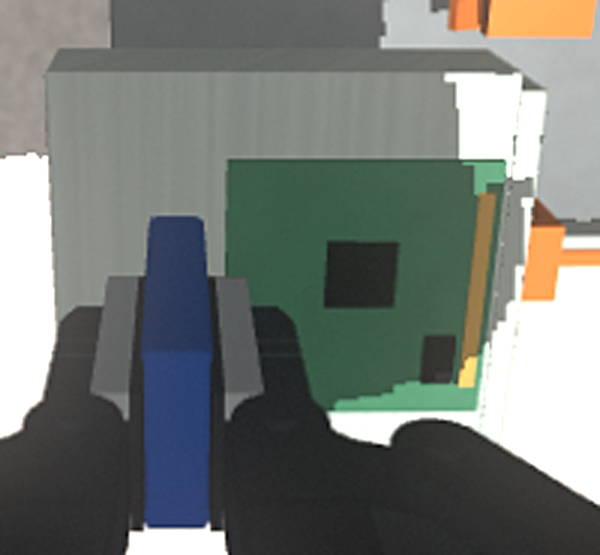

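```bash
python3 - <<'E'
from h import *
c=cam("wrist"); s=robot.sense(); t=s["tcp_pos"]
dz=t[2]-.038
def u(a,x0,y0,k): return (np.array(a)+.5)/k-.5+[x0,y0]
dk=atz(c,u([(68,45),(776,57)],240,120,2.5),.010); print("dock RL,FL",dk,np.arctan2(*(dk[1]-dk[0])[[1,0]]),np.linalg.norm(dk[1]-dk[0]))
ca=atz(c,u([(48,72),(520,75)],230,165,3),dz+.02); print("carrier RL,FL",ca,np.arctan2(*(ca[1]-ca[0])[[1,0]]),np.linalg.norm(ca[1]-ca[0]))
tb=atz(c,u([(143,352),(211,352),(208,526),(147,526)],230,165,3),dz+.068); print("tab",tb,tb.mean(0)-t)
a=-.147; RL=np.array([-.155,.062]); r=np.array([[np.cos(a),-np.sin(a)],[np.sin(a),np.cos(a)]]); print("dock origin from RL", dk[0][:2]-r@RL, "FL",dk[1][:2]-r@[.14,.062])
print("carrier origin from RL",ca[0][:2]-r@[-.045,.042],"rel tcp local",r.T@(ca[0][:2]-r@[-.045,.042]-t[:2]))
E
```

```text
dock RL,FL [[ 0.45247887 -0.06207237  0.01      ]
 [ 0.74186908 -0.10511594  0.01      ]] -0.14765633153874166 0.29257382648214686
carrier RL,FL [[ 0.44960712 -0.07502542  0.16671066]
 [ 0.53124916 -0.08736357  0.16671066]] -0.14999006225837844 0.0825690804622884
tab [[ 0.46339532 -0.10435049  0.21471066]
 [ 0.47246559 -0.10566845  0.21471066]
 [ 0.46822078 -0.13425055  0.21471066]
 [ 0.45944833 -0.13297791  0.21471066]] [ 0.00097048 -0.00251276  0.03      ]
dock origin from RL [ 0.59672597 -0.14610673] FL [ 0.59429778 -0.14594131]
carrier origin from RL [ 0.48797    -0.12316364] rel tcp local [ 0.02374152 -0.00291858]
```

```bash
python3 -m handwheel '[[-0.03,-0.18,-0.5,0],[0,0,-1,0],[0,0,-1,0],[0,0,-1,0],[0,0,-0.6,0],[0,0,-0.2,0],[0,0,0,0],[0,0,0,0]]'; python3 - <<'E'
from h import *
from scipy.spatial.transform import Rotation as R
s=robot.sense(); z=R.from_quat(s["tcp_rot"]).as_matrix()[:,2]; print(s["tcp_pos"],np.arctan2(z[1],z[0]),s["ft_force"])
c=cam("wrist"); crop(c,"w8.png",0,0,560,420,1)
c=cam("scene"); crop(c,"s8.png",160,110,140,140,5)
E
```

```text
clock: 7.78
tcp_pos: [0.4648, -0.123, 0.0564]
tcp_rot: [0.052, 0.705, -0.052, 0.705]
ft_force: [0.9, 0.1, -4.3]
width: 0.0086
[ 0.46483091 -0.12300988  0.05641989] -0.14655062050856416 [ 0.86662506  0.14029927 -4.29406566]
```

View pics/w8.png

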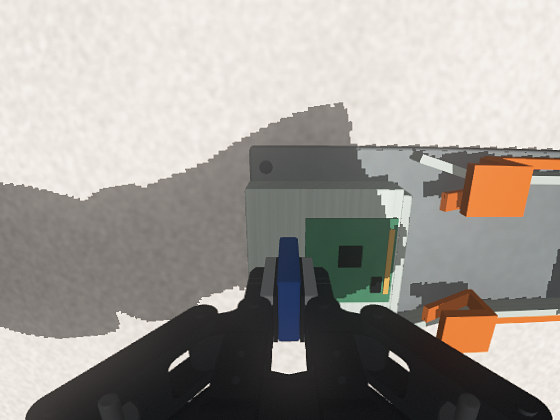

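View pics/s8.png

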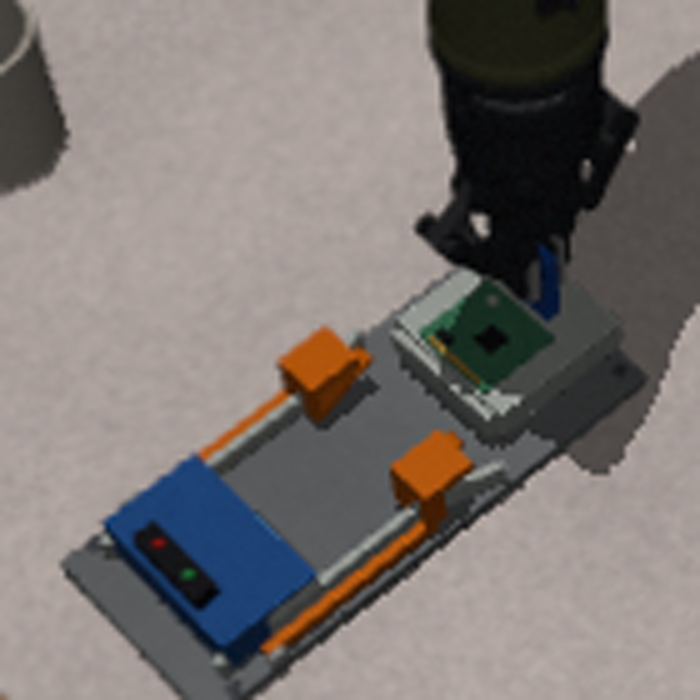

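```bash
cat > meas.py <<'E'
from h import *
import sys
# args: dock-edge px (2 pts), carrier left edge px (2 pts), z of carrier top
E
python3 - <<'E'
from h import *
c=cam("wrist")
cv2.imwrite("pics/w9.png",np.clip(cv2.resize(c["frame"][130:270,235:435,::-1],None,fx=4,fy=4,interpolation=cv2.INTER_CUBIC).astype(float)*1.4,0,255).astype(np.uint8))
E
```

```text
(no output)
```

View pics/w9.png

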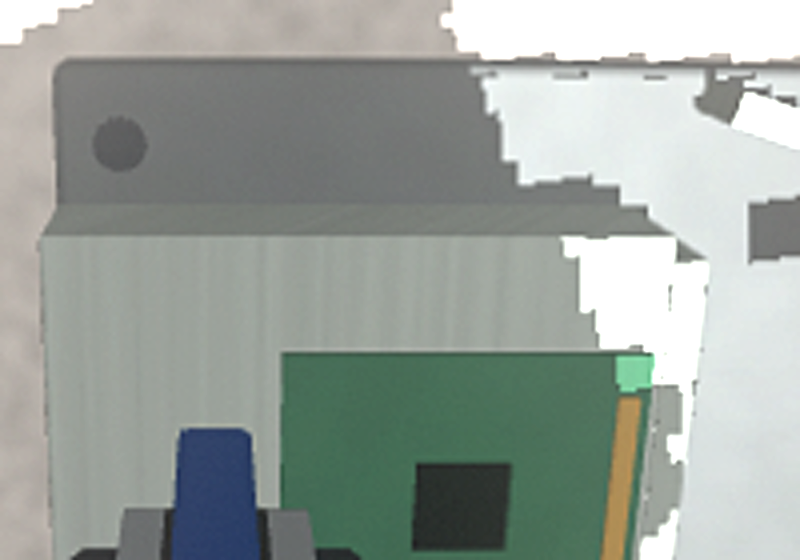

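```bash
python3 - <<'E'
from h import *
c=cam("wrist"); t=robot.sense()["tcp_pos"]
def u(a): return (np.array(a)+.5)/4-.5+[235,130]
dk=atz(c,u([(55,60),(700,66)]),.010)
a=np.arctan2(*(dk[1]-dk[0])[[1,0]]);print("dock yaw",a)
a=-.1475
r=np.array([[np.cos(a),-np.sin(a)],[np.sin(a),np.cos(a)]]); O=dk[0][:2]-r@[-.155,.062]; print("O",O, "2:",(r.T@(dk[1][:2]-O)))
z=t[2]-.038
ca=atz(c,u([(42,236),(676,236)]),z+.02); print([r.T@(p[:2]-O) for p in ca],"yaw",np.arctan2(*(ca[1]-ca[0])[[1,0]]))
lo=atz(c,u([(58,205),(645,205)]),z); print("under", [r.T@(p[:2]-O) for p in lo])
print("tcp in dock",r.T@(t[:2]-O),z)
E
```

```text
dock yaw -0.15229121247508218
O [ 0.59594201 -0.14646176] 2: [-0.05880952  0.06153913]
[array([-0.15395362,  0.04234156]), array([-0.07067821,  0.04246278])] yaw -0.1460443881106445
under [array([-0.15419637,  0.0420807 ]), array([-0.06825734,  0.0422372 ])]
tcp in dock [-0.13282384  0.003007  ] 0.01901039499614008
```

```bash
python3 -m handwheel '[[0,0,-0.1,0],[0,0,-0.1,0],[0,0,0,0],[0,0,0,0]]';  python3 -m handwheel '[[0,0,-0.05,0],[0,0,0,0]]'; python3 -m handwheel '[[0,0,-0.04,0],[0,0,0,0]]'
```

```text
clock: 8.32
tcp_pos: [0.464, -0.1239, 0.0497]
tcp_rot: [0.052, 0.705, -0.052, 0.705]
ft_force: [0.3, -0.8, -3.8]
width: 0.0091
clock: 8.48
tcp_pos: [0.4641, -0.1239, 0.0481]
tcp_rot: [0.052, 0.705, -0.052, 0.705]
ft_force: [0.6, 0.5, -4.4]
width: 0.0086
clock: 8.65
tcp_pos: [0.4641, -0.1239, 0.0478]
tcp_rot: [0.052, 0.705, -0.053, 0.705]
ft_force: [-3.5, 0.7, 8.1]
width: 0.0085
```

```bash
python3 -m handwheel '[[0,0,0.02,0],[0,0,0,0]]'; python3 -m handwheel '[[0,0,0,0]]'
```

```text
clock: 8.82
tcp_pos: [0.4642, -0.1238, 0.0479]
tcp_rot: [0.052, 0.705, -0.052, 0.705]
ft_force: [-1.9, 0.4, 1.9]
width: 0.0092
clock: 8.9
tcp_pos: [0.4642, -0.1238, 0.0478]
tcp_rot: [0.052, 0.705, -0.052, 0.705]
ft_force: [-0.8, 0.9, 2.6]
width: 0.0087
```

```bash
python3 -m handwheel '[[0.1,-0.015,0,0],[0.16,-0.024,0,0],[0.16,-0.024,0,0],[0.16,-0.024,0,0],[0,0,0,0]]'; for i in 1; do python3 -m handwheel '[[0.16,-0.024,0,0],[0.16,-0.024,0,0]]';  python3 -m handwheel '[[0.16,-0.024,0,0],[0.16,-0.024,0,0]]';  python3 -m handwheel '[[0.16,-0.024,0,0],[0.16,-0.024,0,0]]'; done;python3 - <<'E'
from h import *
c=cam("wrist"); crop(c,"w10.png",0,0,560,420,1)
c=cam("scene"); crop(c,"s10.png",160,110,140,140,4)
E
```

```text
clock: 9.32
tcp_pos: [0.4818, -0.1265, 0.0479]
tcp_rot: [0.052, 0.705, -0.052, 0.705]
ft_force: [-4.6, -0.6, 8.8]
width: 0.009
clock: 9.48
tcp_pos: [0.4865, -0.1275, 0.048]
tcp_rot: [0.052, 0.708, -0.053, 0.702]
ft_force: [-14.6, 2.1, 19.1]
width: 0.0093
clock: 9.65
tcp_pos: [0.4972, -0.1292, 0.0479]
tcp_rot: [0.052, 0.708, -0.053, 0.703]
ft_force: [-24.6, 4.2, 31.1]
width: 0.0088
clock: 9.82
tcp_pos: [0.5018, -0.13, 0.0482]
tcp_rot: [0.051, 0.711, -0.053, 0.7]
ft_force: [-28.6, 4.1, 36.7]
width: 0.0094
```

View pics/w10.png

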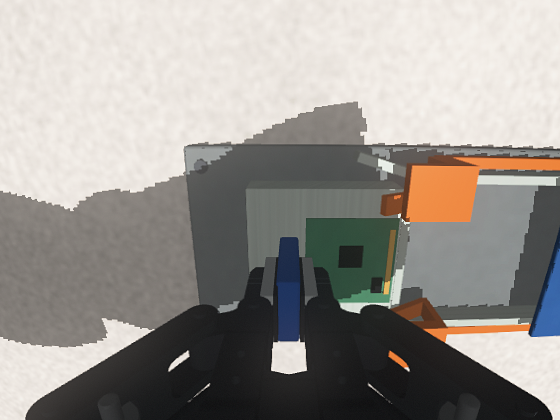

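View pics/s10.png

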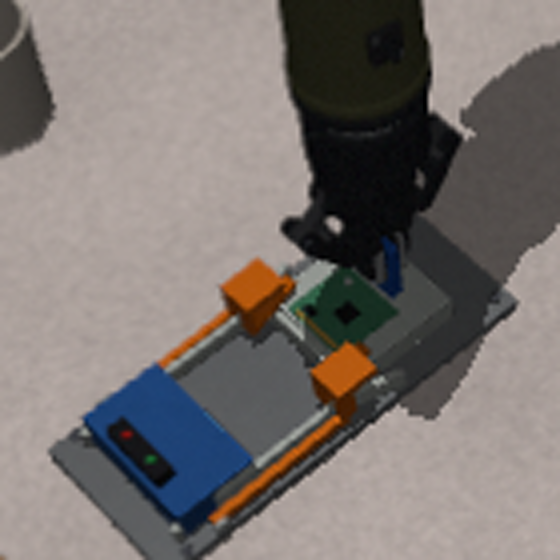

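```bash
python3 -m handwheel '[[0,0,0.03,0],[0,0,0,0]]'; python3 -m handwheel '[[0,0,0.03,0],[0,0,0,0]]'; python3 - <<'E'
from h import *
c=cam("scene"); crop(c,"s11.png",160,110,140,140,5)
s=robot.sense(); print(s["torque"],s["ft_force"])
E
```

```text
clock: 10.08
tcp_pos: [0.5073, -0.1307, 0.0483]
tcp_rot: [0.052, 0.707, -0.053, 0.703]
ft_force: [-8.9, 1.6, 5.7]
width: 0.0091
clock: 10.25
tcp_pos: [0.5086, -0.1308, 0.0487]
tcp_rot: [0.052, 0.706, -0.052, 0.704]
ft_force: [-3.0, 0.8, -5.6]
width: 0.009
[0.10789048 0.94525062 0.00763317] [-2.92299078 -0.05822547 -5.72015653]
```

View pics/s11.png

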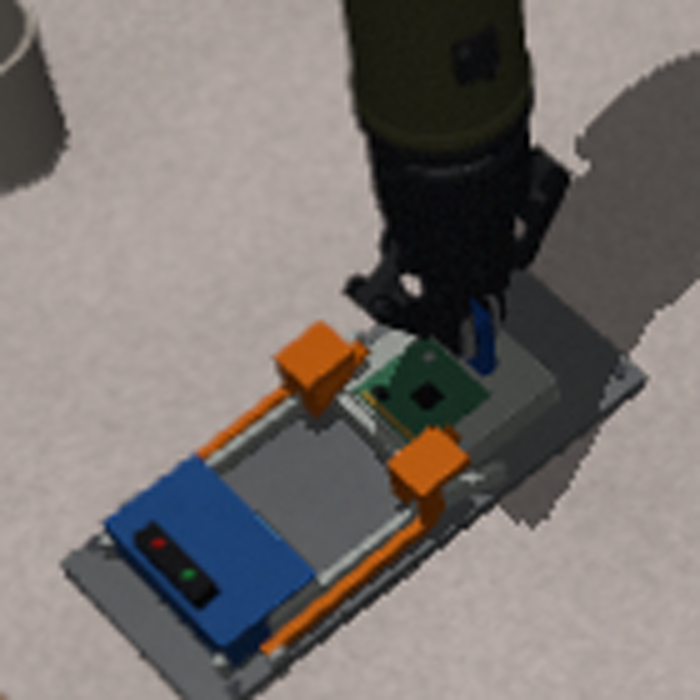

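```bash
python3 -m handwheel '[[0.16,-0.024,0,0],[0.16,-0.024,0,0]]';  python3 -m handwheel '[[0.16,-0.024,0,0],[0.16,-0.024,0,0]]';  python3 -m handwheel '[[0.1,-0.015,0,0],[0,0,0,0]]'; python3 - <<'E'
from h import *
c=cam("scene"); crop(c,"s12.png",160,110,140,140,5)
E
```

```text
clock: 10.47
tcp_pos: [0.5193, -0.1323, 0.0489]
tcp_rot: [0.052, 0.706, -0.052, 0.704]
ft_force: [-7.8, 0.8, -6.0]
width: 0.009
clock: 10.63
tcp_pos: [0.5305, -0.1337, 0.0493]
tcp_rot: [0.052, 0.705, -0.052, 0.705]
ft_force: [-1.6, -0.6, -5.4]
width: 0.0094
clock: 10.8
tcp_pos: [0.5347, -0.1342, 0.0497]
tcp_rot: [0.052, 0.704, -0.052, 0.706]
ft_force: [1.9, -0.8, -7.8]
width: 0.0089
```

View pics/s12.png

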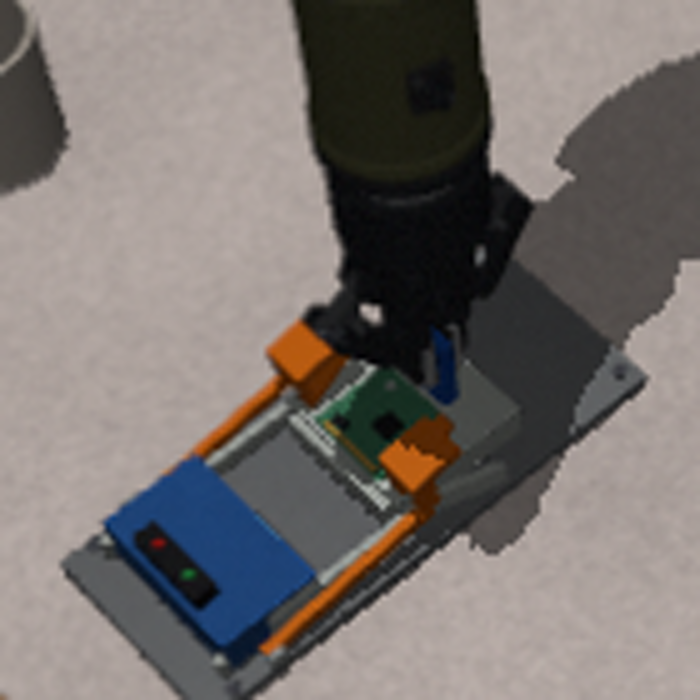

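```bash
python3 -m handwheel '[[0.1,-0.015,-0.015,0],[0.16,-0.024,-0.01,0],[0.16,-0.024,0,0],[0,0,0,0]]';  python3 -m handwheel '[[0.16,-0.024,0,0],[0.16,-0.024,0,0],[0.16,-0.024,0,0],[0,0,0,0]]'; python3 - <<'E'
from h import *
c=cam("scene"); crop(c,"s13.png",160,110,140,140,5)
c=cam("wrist"); crop(c,"w13.png",0,0,560,420,1)
E
```

```text
clock: 11.18
tcp_pos: [0.5465, -0.1362, 0.0488]
tcp_rot: [0.052, 0.705, -0.052, 0.706]
ft_force: [1.3, 0.3, -7.5]
width: 0.009
clock: 11.52
tcp_pos: [0.5611, -0.1383, 0.0488]
tcp_rot: [0.052, 0.705, -0.052, 0.706]
ft_force: [1.4, 0.4, -6.5]
width: 0.0093
```

View pics/s13.png

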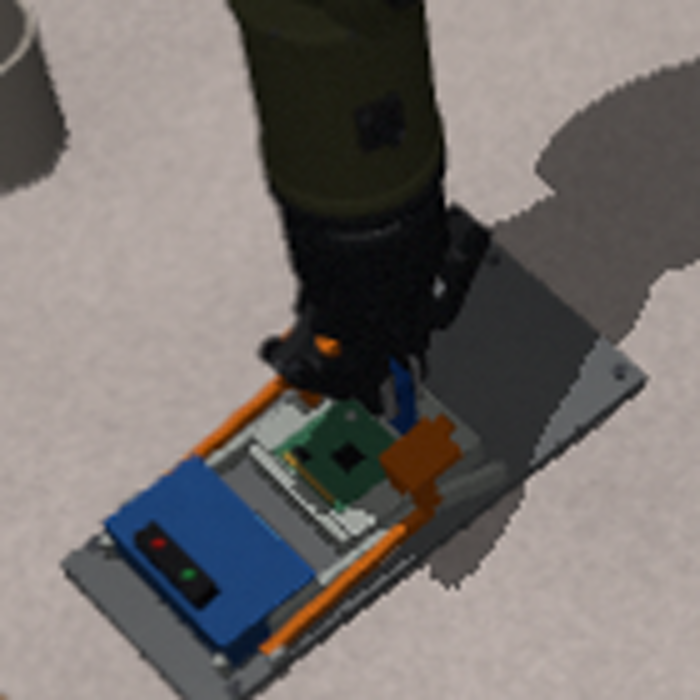

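View pics/w13.png

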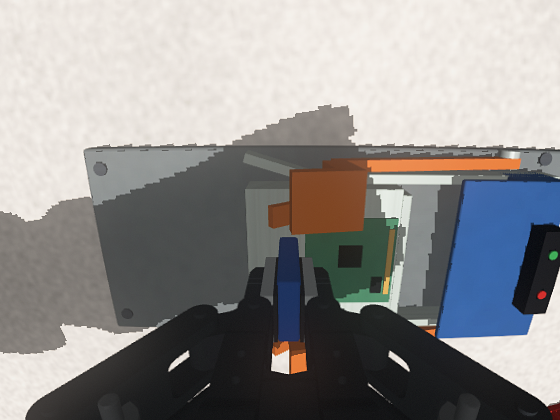

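```bash
python3 -m handwheel '[[0.16,-0.024,0,0],[0.16,-0.024,0,0],[0.16,-0.024,0,0],[0,0,0,0]]';  python3 -m handwheel '[[0.12,-0.018,0,0],[0.12,-0.018,0,0],[0,0,0,0]]'
```

```text
clock: 11.95
tcp_pos: [0.5752, -0.1405, 0.0488]
tcp_rot: [0.052, 0.705, -0.052, 0.706]
ft_force: [0.6, -0.5, -6.2]
width: 0.0092
clock: 12.2
tcp_pos: [0.5819, -0.1414, 0.0487]
tcp_rot: [0.052, 0.705, -0.052, 0.705]
ft_force: [1.3, 0.2, -6.5]
width: 0.0091
```

```bash
python3 -m handwheel '[[0.08,-0.012,0,0],[0,0,0,0]]';  python3 -m handwheel '[[0.06,-0.009,0,0],[0,0,0,0]]'
```

```text
clock: 12.37
tcp_pos: [0.5838, -0.1418, 0.0487]
tcp_rot: [0.052, 0.705, -0.052, 0.705]
ft_force: [0.1, 0.0, -7.2]
width: 0.0091
clock: 12.53
tcp_pos: [0.5855, -0.1421, 0.0487]
tcp_rot: [0.052, 0.705, -0.052, 0.705]
ft_force: [-0.5, -0.2, -5.8]
width: 0.0092
```

```bash
for r in 1; do python3 -m handwheel '[[0.06,-0.009,0,0],[0,0,0,0]]' | egrep 'tcp_pos|ft'; python3 -m handwheel '[[0.06,-0.009,0,0],[0,0,0,0]]'| egrep 'tcp_pos|ft'; python3 -m handwheel '[[0.06,-0.009,0,0],[0,0,0,0]]'| egrep 'tcp_pos|ft'; python3 -m handwheel '[[0.06,-0.009,0,0],[0,0,0,0]]'| egrep 'tcp_pos|ft'; python3 -m handwheel '[[0.06,-0.009,0,0],[0,0,0,0]]'| egrep 'tcp_pos|ft';done
```

```text
tcp_pos: [0.5874, -0.1423, 0.0487]
ft_force: [-0.8, -0.7, -6.3]
tcp_pos: [0.5892, -0.1426, 0.0487]
ft_force: [-0.8, 0.0, -7.5]
tcp_pos: [0.5911, -0.1429, 0.0487]
ft_force: [-1.2, -1.3, -6.0]
tcp_pos: [0.5929, -0.1432, 0.0488]
ft_force: [-0.8, 0.1, -6.8]
tcp_pos: [0.5947, -0.1434, 0.0487]
ft_force: [-0.8, 0.1, -6.2]
```

```bash
python3 -m handwheel '[[0.06,-0.009,0,0],[0,0,0,0]]' | egrep 'tcp_pos|ft'; python3 -m handwheel '[[0.06,-0.009,0,0],[0,0,0,0]]'| egrep 'tcp_pos|ft'; python3 -m handwheel '[[0.06,-0.009,0,0],[0,0,0,0]]'| egrep 'tcp_pos|ft'; python3 -m handwheel '[[0.06,-0.009,0,0],[0,0,0,0]]'| egrep 'tcp_pos|ft'; python3 - <<'E'
from h import *
c=cam("scene"); crop(c,"s14.png",160,110,140,140,5)
c=cam("wrist"); crop(c,"w14.png",200,100,360,250,2)
E
```

```text
tcp_pos: [0.5965, -0.1437, 0.0487]
ft_force: [0.0, 0.3, -6.9]
tcp_pos: [0.5983, -0.1439, 0.0487]
ft_force: [-0.3, -0.1, -6.9]
tcp_pos: [0.6001, -0.1442, 0.0487]
ft_force: [-1.0, 0.3, -6.2]
tcp_pos: [0.6019, -0.1445, 0.0488]
ft_force: [-1.1, 0.0, -6.3]
```

View pics/s14.png

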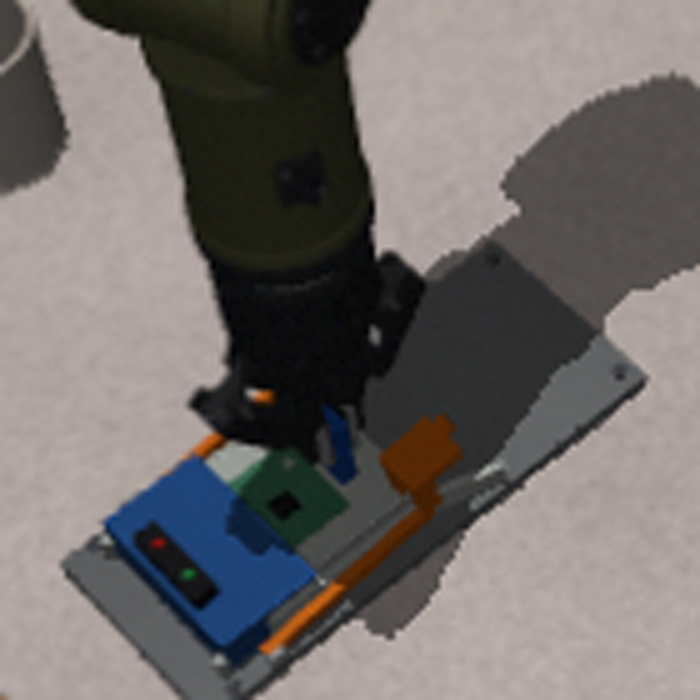

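View pics/w14.png

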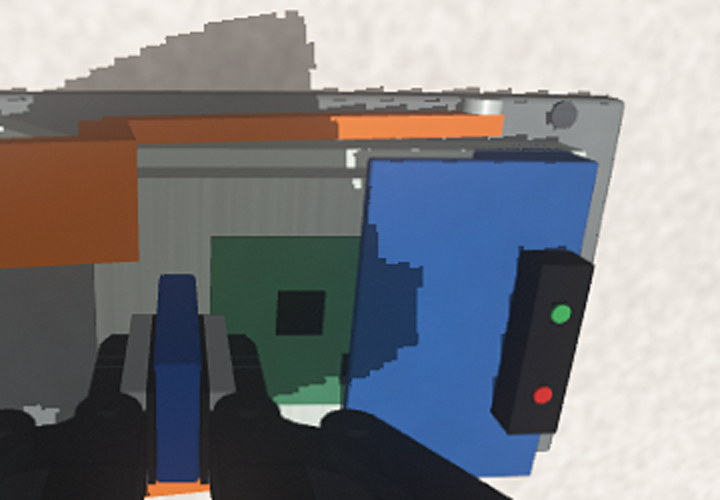

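```bash
python3 -m handwheel '[[0.06,-0.009,0,0],[0,0,0,0]]' | egrep 'tcp_pos|ft'; python3 -m handwheel '[[0.06,-0.009,0,0],[0,0,0,0]]'| egrep 'tcp_pos|ft'; python3 -m handwheel '[[0.06,-0.009,0,0],[0,0,0,0]]'| egrep 'tcp_pos|ft'
```

```text
tcp_pos: [0.6036, -0.1448, 0.0488]
ft_force: [-0.1, -0.5, -6.5]
tcp_pos: [0.605, -0.145, 0.0486]
ft_force: [-1.7, -1.1, -6.3]
tcp_pos: [0.6064, -0.1452, 0.0486]
ft_force: [-4.2, 0.1, -4.6]
```

```bash
python3 -m handwheel '[[0.05,-0.007,0,0],[0,0,0,0]]' | egrep 'tcp_pos|ft'; python3 -m handwheel '[[0.05,-0.007,0,0],[0,0,0,0]]'| egrep 'tcp_pos|ft'; python3 - <<'E'
from h import *
c=cam("scene"); crop(c,"s15.png",160,130,140,120,5)
E
```

```text
tcp_pos: [0.6078, -0.1454, 0.0485]
ft_force: [-4.2, 0.6, -5.3]
tcp_pos: [0.6092, -0.1456, 0.0485]
ft_force: [-4.4, 1.2, -3.9]
```

View pics/s15.png

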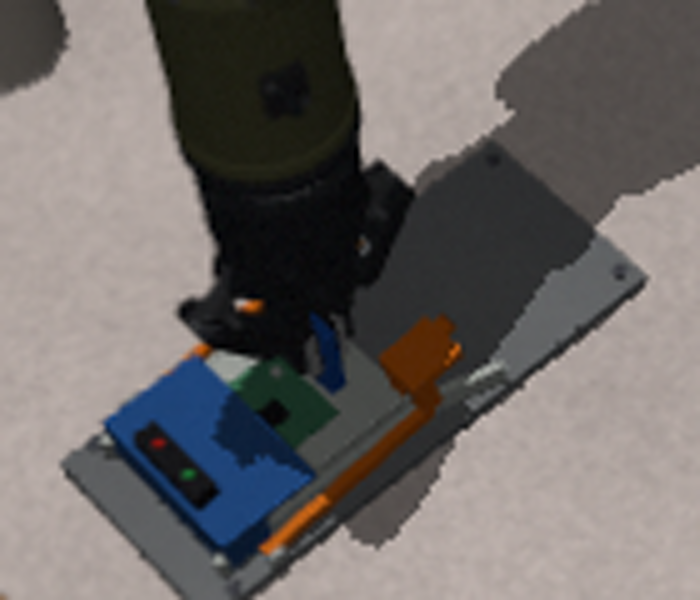

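Catch still riding (bracket at crop (415,355)). Continue in ~1 mm steps.

```bash
python3 -m handwheel '[[0.04,-0.006,0,0],[0,0,0,0]]' | egrep 'tcp_pos|ft'; python3 -m handwheel '[[0.04,-0.006,0,0],[0,0,0,0]]'| egrep 'tcp_pos|ft'; python3 - <<'E'
from h import *
c=cam("scene"); crop(c,"s16.png",160,130,140,120,5)
E
```

```text
tcp_pos: [0.6102, -0.1458, 0.0485]
ft_force: [-5.3, 0.3, -3.0]
tcp_pos: [0.6113, -0.1459, 0.0486]
ft_force: [-6.6, 0.8, -3.8]
```

View pics/s16.png

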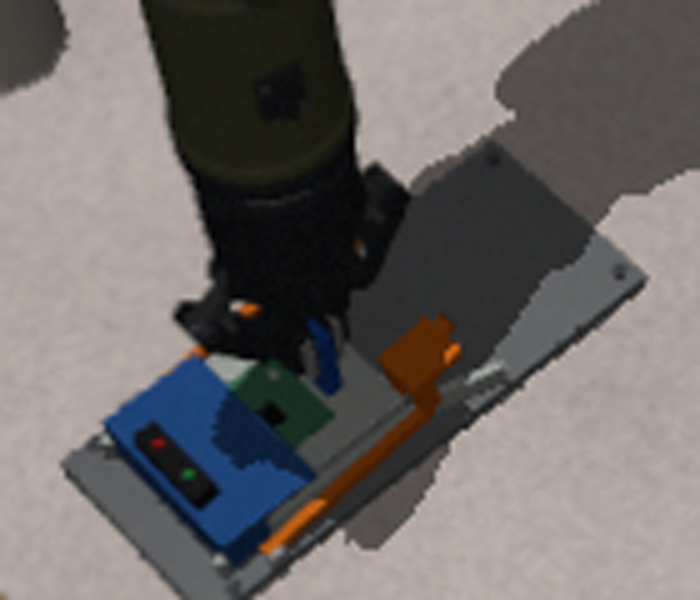

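```bash
python3 -m handwheel '[[0.03,-0.004,0,0],[0,0,0,0]]' | egrep 'tcp_pos|ft'; python3 - <<'E'
from h import *
c=cam("scene"); crop(c,"s17.png",160,130,140,120,5)
E
```

```text
tcp_pos: [0.6123, -0.1461, 0.0487]
ft_force: [-5.7, 1.0, -2.3]
```

View pics/s17.png

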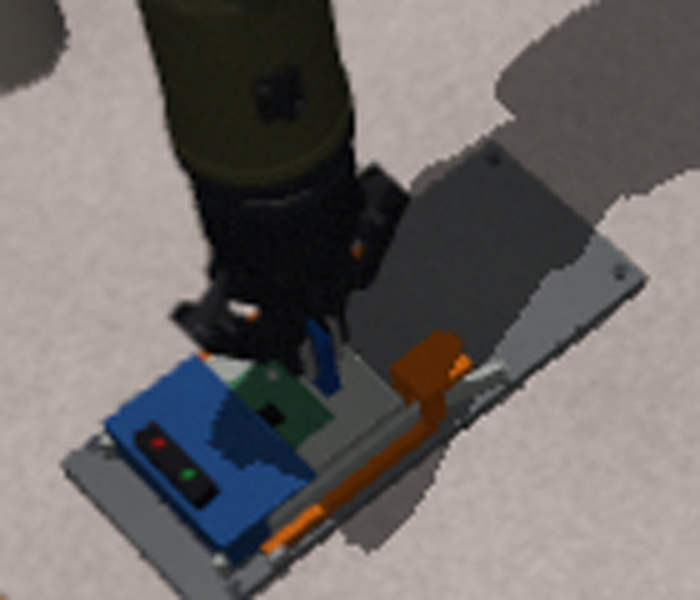

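```bash
python3 -m handwheel '[[0,0,0,0],[0,0,0,0],[0,0,0,0]]' | egrep 'tcp_pos|ft'; python3 - <<'E'
from h import *
c=cam("scene"); crop(c,"s18.png",160,130,140,120,5)
E
```

```text
tcp_pos: [0.6122, -0.1461, 0.0486]
ft_force: [-6.1, 0.7, -2.1]
```

View pics/s18.png

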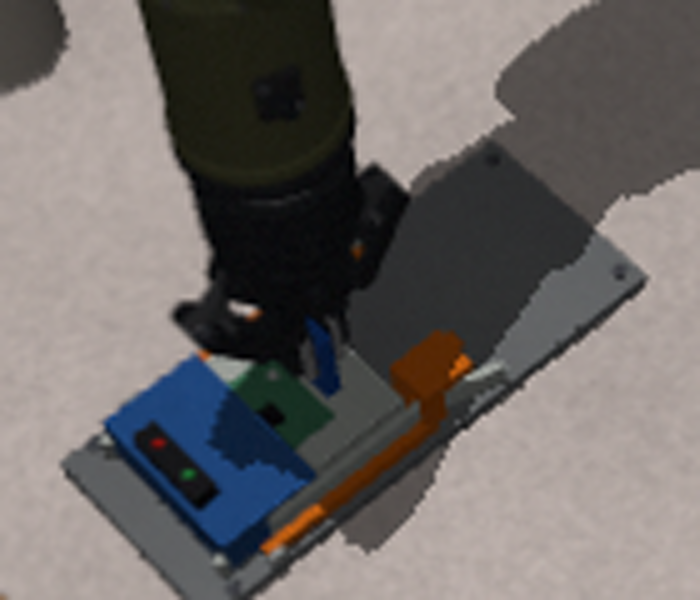

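```bash
python3 -m handwheel '[[0,0,0,0],[0,0,0,0],[0,0,0,0],[0,0,0,0],[0,0,0,0]]' -0.4; python3 - <<'E'
from h import *
c=cam("scene"); crop(c,"s19.png",160,130,140,120,5)
c=cam("wrist"); crop(c,"w19.png",0,0,560,420,1)
E
```

```text
clock: 16.33
tcp_pos: [0.6142, -0.1462, 0.0493]
tcp_rot: [0.052, 0.704, -0.052, 0.706]
ft_force: [-0.7, -0.2, -0.0]
width: 0.0255
```

View pics/s19.png

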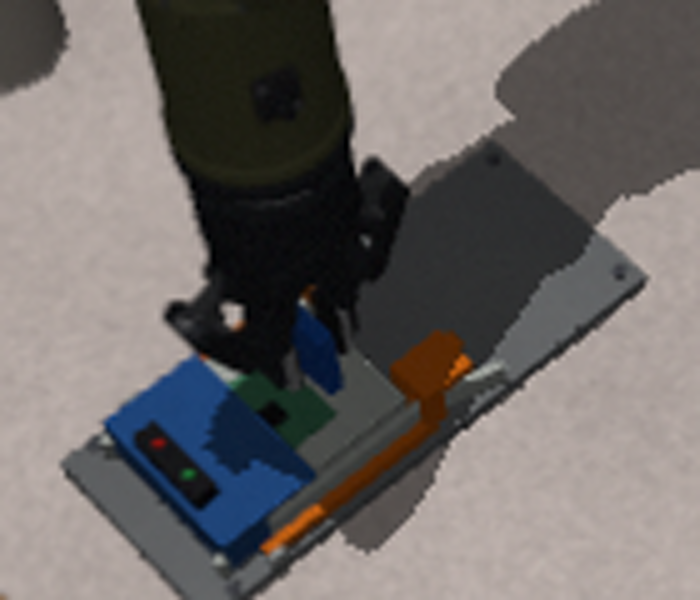

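View pics/w19.png

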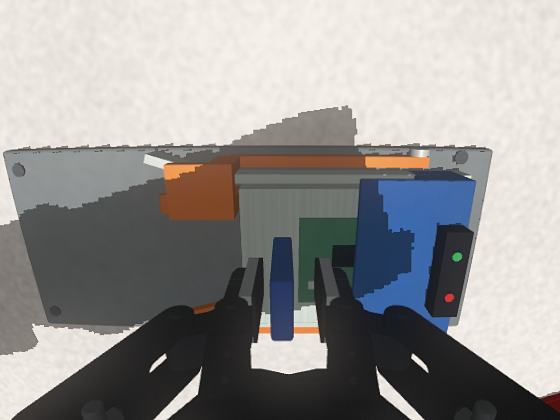

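Fingers are clear of the tab (gap both sides around (282,290)) and the catch is down behind the carrier. Lift straight up.

```bash
python3 -m handwheel '[[-0.1,0.015,0.2,0],[0,0,0.4,0],[0,0,0.7,0],[0,0,0.8,0],[0,0,0.8,0],[0,0,0.8,0],[0,0,0.6,0],[0,0,0.2,0],[0,0,0,0],[0,0,0,0]]'; python3 -m handwheel '[[-0.5,0.5,0.2,0],[-0.8,0.8,0,0],[-0.8,0.8,0,0],[-0.8,0.8,0,0],[-0.8,0.8,0,0],[-0.5,0.5,0,0],[0,0,0,0],[0,0,0,0]]';python3 - <<'E'
from h import *
c=cam("scene"); crop(c,"s20.png",160,130,140,120,5); crop(c,"s20f.png",0,0,560,420,1)
c=cam("top"); crop(c,"t20.png",270,140,100,120,5)
E
```

```text
clock: 17.27
tcp_pos: [0.6099, -0.1458, 0.1837]
tcp_rot: [0.052, 0.705, -0.052, 0.705]
ft_force: [-0.1, -0.1, -0.8]
width: 0.0257
clock: 17.93
tcp_pos: [0.4831, -0.0192, 0.189]
tcp_rot: [0.051, 0.706, -0.052, 0.705]
ft_force: [-0.1, -0.4, 1.0]
width: 0.0255
```

View pics/s20.png

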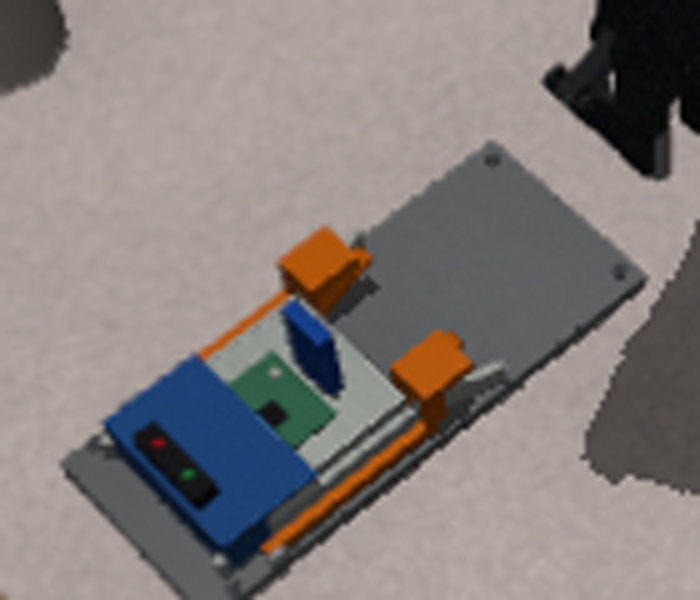

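View pics/s20f.png

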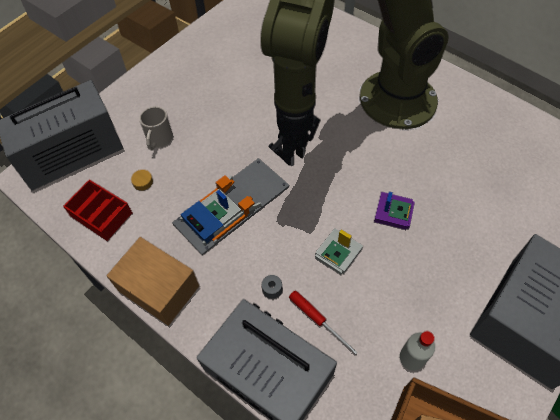

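View pics/t20.png

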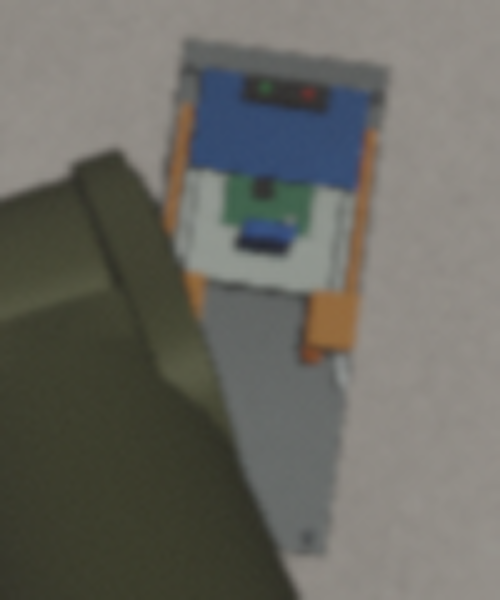

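```bash
python3 - <<'E'
from h import *
print(robot.sense()["joint_vel"].round(3)); print(robot.sign_off())
E
```

```text
[ 0.007  0.008  0.004 -0.012 -0.002  0.003  0.002]
the job is handed in; nothing more can be done
None
```

The blue-tab carrier is latched in the test dock and I handed the job in at about 18 s of the allowed 61 s. The sign-off gives no verdict, so what follows is from my own checks.

- **Loading:** I gripped the carrier by its tab, set it on the open bed and slid it in until its front edge lifted the catch. From there I pushed it in 1–2 mm steps. First contact came at about carrier x = 33–34 mm, so d is roughly −5 to −6 mm. The push stayed at 4–7 N until the catch fell, with no sign of reaching the hard stop.
- **Last checks:**
  - Both orange brackets are back in the same picture positions as at the start, meaning the catch is down behind the carrier's rear edge.
  - The carrier looks square in the lane, at about x = 39–40 mm by that estimate of d. I did not measure its final position directly.
  - The fingers are clear of everything, wrist force is about 1 N or less, and the other things look unmoved in the camera view.
- **Disagreements:**
  - At about x = −90 to −70 mm, before the catch lifted, the carrier dragged on the bed because the arm was pressing down. Wrist force rose to about 29 N along x and 37 N vertically. I raised the tool about 2 mm and it then slid freely. This was well before the x > 20 mm zone where the 30 N limit applies.
  - The carrier was probably held up to about 1 mm off the bed for part of the slide.
  - The cameras differed by 1–2 mm on positions.

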